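# Isolate the hotplate and present the insert bore-up

## Robot

A 7-joint arm with a two-finger parallel gripper is mounted at the origin on the work surface. World frame = base frame: x ahead of the robot, y to its left, z up, the work surface at z = 0. Lengths are in mm, angles in rad, forces in N, time in s.
With the tool pointing down it reaches from about 350 to 900 mm from the base axis. Payload 8.1 kg.
Tool frame: the origin (TCP) lies midway between the tips of the shut fingers; the grasp point (between the pads) lies 19 mm behind it (bot.hold_point_z is the distance from the TCP to the grasp point, in mm); z points along the fingers, y is the line along which they close (so a half turn about z gives the same grasp; the last joint's range is limited). The gripper opens to 85 mm and grips with 20 to 120 N. Pads are 22 mm wide; open, the fingers measure 114 mm over their backs; the gripper's body (76 mm by 85 mm) begins 54 mm behind the grasp point. The pads swing forward as they close: fully open they stand 13 mm farther back than shut.
Start: joints at [1.16, 0.434, 0.025, 1.573, -0.012, 1.134, -0.075], TCP at [189.328, -595.648, 231.323] pointing down, gripper open.
Joint ranges: [-2.62, 2.62], [-0.44, 2.09], [-1.27, 1.32], [0.08, 2.57], [-1.32, 4.46], [0.12, 2], [-2.74, 2.74]. Speed limits (rad/s): [2.22, 2.22, 3.01, 3.01, 3.14, 3.14, 3.14].

## Interface

Orientations are given as [roll, pitch, yaw] about the fixed x, y, z axes, in that order (R = Rz(yaw) Ry(pitch) Rx(roll)).
In Python, from plant import get_state, imaging, bot, models gives the robot as it stands.
- The arm moves only by the tool drive_tool, never from a script. Its argument "increments" is a list that holds one entry, the list of rows, each a list of 7 numbers: the opening in per cent of the stroke, from 0 (shut) to 100 (fully open), then the shift along the tool's x, y, z in mm, then the turn, a rotation vector about the tool's x, y, z in degrees. In form: [[[claw, tx, ty, tz, rx, ry, rz], ...]]. A call has 1 to 8 rows; each row is the pose to reach, as a shift and turn from the pose commanded when the call began, along the tool's axes at that moment; what a row does not reach only later rows make up. A row lasts 1/10 s, in which the tool goes at most 50 mm and 8.59 degrees, less where a joint would pass 70% of its speed; a pose out of reach is approached as far as the arm can. A call with a gripper value outside its range is refused whole. The fingers move at their own pace and stop on an object; the grip force is fixed at half the most. Time passes only in rows, so rows that repeat a pose let the fingers close. It gives the time, the measured TCP pose, the force, the opening and the grip force at its end, in the units of the state.
- get_state(): the state, without advancing time (a new reading comes with each control period).
- imaging.capture(name): name is "scene" or "top"; returns (picture, depth): 480x640x3 uint8, red, green, blue; 480x640 float32, mm along the optical axis (not along the pixel's ray), 0 where there is no reading.
- imaging.camera_model(name): a dict with "fx", "fy", "cx", "cy" (pixels), "camera_from_world" (4x4, takes a point from world to camera coordinates). Camera axes: x right, y up, looking along -z (the intrinsics and any distortion apply to the point x, -y, -z); pixel columns grow to the right and rows downward; lengths in mm; the calibration is good to about 2 mm. A picture is of the moment at which its call begins. camera_model takes no time and is no camera call.
- bot.job_done(): hands the job in; it is judged then, once.
Trained networks look in the newest picture that a camera, given by its name, has taken for a name from the list of things; names that differ only in an ending like _2 or _b are one class to them, and where a whole thing is asked for, a point or a joint stands for the part that bears it (a point fixed in the world has none). Each returns a list of dicts, best first, with "score" (0 to 1); they miss things now and then, are a little off and sometimes report something else, mostly with a low value. They report only what shows in the picture. A call takes as long as a camera call. They do not tell look-alikes from the thing itself.
- models.find_in(target, camera): "box" ([left, top, width, height] in pixels, round what is visible of it).
The state is a dict: "time_s": time; "q": joint angles; "dq": joint speeds; "joint_efforts": joint torques, N m; "position": TCP position; "orientation": TCP orientation; "force": force on the tool from outside, world axes, zero at the start; "torque": the same for the moment, N m; "grip_width": finger opening in mm; "grasp_force": force on a finger pad.
Only numpy, scipy, OpenCV 4.12 (cv2) and the standard library are available. Lean on these libraries where they do the work, as an engineer would, in place of code of your own. Each camera call takes 0.05 s, during which the arm holds its last target. There are 200 camera calls.

## Task

First flip the hotplate's isolator handle over to off, while the metal insert is still lying on the hotplate. Then pick up the insert, find which end has the blind bore, turn it so that the bore points straight up, and hold it over the middle of the white tray, well clear of it (its lower end at least 10 cm above the bench), ready for me to drop a tube in. Finish while still holding it there, with the handle left off, and leave the two bottles and the beaker where they stand.

Things in the scene. Friction and masses are not known exactly. Their poses are not given: they have to be found in the camera images.
- insert: plain aluminium square prism 42 x 42 x 56 mm, 0.15 to 0.28 kg, lying on a long side on the hotplate's top. One end has a round blind bore 26 mm wide, 40 mm deep; the other is solid, the ends otherwise alike. Origin: its centre; z runs lengthwise, out of the bored end; x, y square to the long sides. The bore points any level way except within about 35 degrees of straight away from the robot.
- bore_mouth (a point): centre of the insert's bored end face (the bore's mouth), 28 mm from the insert's centre; axes as the insert's
- solid_end (a point): centre of the insert's solid end face, 28 mm from its centre on the other side
- hotplate: low square hotplate, 190 x 190 mm, 70 mm high, flat dark steel top 176 x 176 mm, fixed to the bench. Origin: centre of its underside.
- isolator (a joint): angle of the isolator's toggle handle in rad: 0 = on (handle leans 0.6 rad from upright to the box's -x side), 1.2 = off (leans 0.6 rad to the +x side). Its grip is heavy (0.3 kg): pushed past the upright it falls over by itself to the far stop and stays there; about 2 N at the grip starts it.
- handle (a point): middle of the handle's grip, a dark steel bar 20 mm thick and 50 mm long, parallel to the box's y axis; it turns on a 75 mm arm about a pivot 55 mm above the bench over the box's centre (grip 117 mm above the bench at either stop, 130 mm when upright)
- isolator_box: grey isolator box, 120 (x) x 90 (y) x 55 mm high, fixed to the bench beside the hotplate, left or right of it. Origin: centre of its underside. The handle is switched off by pushing its grip along the box's +x axis, which points roughly away from the robot.
- tray: white open plastic tray, 150 x 150 mm, 22 mm high, wall 4 mm, fixed to the bench on the other side of the hotplate. Origin: centre of its underside, on the bench.
- bottle_a: white plastic bottle, 48 mm wide, 115 mm high, standing beyond the work; a bystander. Origin: centre of its underside.
- bottle_b: a second such bottle, also a bystander
- beaker: glass beaker, 72 mm wide, 85 mm high, standing at the far right; a bystander. Origin: centre of its underside.
Things that resemble listed ones, but are neither listed nor needed, are in the scene too. There is more than one size of the insert; the one meant has the size given above.

How it is judged (in metres and radians):
On the way, in this order (a step that is already met when the one before it is completed fails the run):
1. the isolator handle is over at off with the insert still lying on the hotplate (value of joint isolator above 1.1 rad and height (world z) of insert below 0.1 m and contact force between insert and hotplate above 0.1 N), for 0.2 s.
2. the insert is lifted off the hotplate by the fingers (height (world z) of insert above 0.12 m and contact force between insert and the fingers above 1 N and contact force between insert and hotplate below 0.05 N), for 0.2 s.
At the end, for the whole second after the job is handed in: The handle is at off (over 1.1 rad); the insert is held still by the fingers alone, bore upward within 0.22 rad of vertical, its solid end more than 95 mm above the bench, its centre within 45 mm (level distance) of the tray's centre; bottles and beaker upright and within 30 mm of where they stood (value of joint isolator above 1.1 rad and angle between bore_mouth's own z axis and vertical below 0.22 rad and height (world z) of solid_end above 0.095 m and horizontal distance between insert and tray below 0.045 m and contact force between insert and the fingers above 1 N and contact force between insert and tray below 0.05 N and contact force between insert and isolator_box below 0.05 N and contact force between insert and hotplate below 0.05 N and linear speed of insert below 0.02 m/s and angular speed of insert below 0.15 rad/s and angle between each of bottle_a, bottle_b, beaker's own z axis and vertical below 0.2 rad and distance of each of bottle_a, bottle_b, beaker from where it was at the start of the episode below 0.03 m); the arm keeps its last pose, push and grip.
It fails at once if the bottle_a is knocked or moved by more than 30 mm (distance of bottle_a from where it was at the start of the episode above 0.03 m or angle between bottle_a's own z axis and vertical above 0.3 rad).
It fails at once if the bottle_b is knocked or moved by more than 30 mm (distance of bottle_b from where it was at the start of the episode above 0.03 m or angle between bottle_b's own z axis and vertical above 0.3 rad).
It fails at once if the beaker is knocked or moved by more than 30 mm (distance of beaker from where it was at the start of the episode above 0.03 m or angle between beaker's own z axis and vertical above 0.3 rad).
It also fails if it takes over 54 s, if anything falls off the work surface, if the arm or the gripper's body presses on something with over 40 N, if the wrist force passes 120 N, or if a joint passes its speed limit or range.

## Working session

There is one attempt and no reset: what is moved stays moved. The work goes in short steps, Python scripts to look and compute and a tool call to move; the robot and the scene stay as the last step left them, time stands still between calls to the robot, and variables do not carry over. Pictures are saved under pics/ and viewed, at most 10 in all, crops included, and the job is handed in when it is done.

Besides the shell and the picture viewer there is one more tool, called as a command line: name --argument value ..., lists and objects as JSON in quotes. drive_tool: Moves the arm, as the interface text tells. Its arguments: {"type":"object","properties":{"increments":{"type":"array","items":{"type":"array","items":{"type":"array","items":{"type":"number"}}}}},"required":["increments"]}

```bash
mkdir -p pics; cat > h.py <<'E'
import numpy as np, cv2
from plant import get_state, imaging, bot, models
def shot(n):
    p,d=imaging.capture(n); return p,d
def cloud(n,d):
    m=imaging.camera_model(n); v,u=np.mgrid[0:480,0:640]
    X=np.stack([(u-m['cx'])/m['fx']*d,-(v-m['cy'])/m['fy']*d,-d],-1)
    T=np.linalg.inv(np.array(m['camera_from_world'])); W=X@T[:3,:3].T+T[:3,3]
    W[d<=0]=np.nan; return W
E
python3 - <<'E'
from h import *
for n in ['scene','top']:
    p,d=shot(n); np.savez(f'pics/{n}0.npz',p=p,d=d); cv2.imwrite(f'pics/{n}0.png',p[...,::-1])
    W=cloud(n,d); m=imaging.camera_model(n); print(n,{k:v for k,v in m.items() if k!='camera_from_world'}, np.linalg.inv(m['camera_from_world'])[:3,3].round())
    for t in ['insert','handle','isolator_box','hotplate','tray','bottle_a','beaker']:
        for r in models.find_in(t,n):
            x,y,w,h=r['box']; c=W[int(min(479,y+h/2)),int(min(639,x+w/2))]
            print(t,round(r['score'],2),np.round(r['box']),c.round())
print(get_state())
E
```

```text
scene {'fx': 609.5673949697359, 'fy': 609.5673949697359, 'cx': 313.8431458773028, 'cy': 239.46227454888302} [1180. -427.  971.]
insert 0.7 [234. 289.  23.  29.] [ 591. -167.   30.]
insert 0.63 [352. 288.  50.  57.] [768.  -2.  58.]
insert 0.6 [286. 201.  31.  42.] [549.  -9. 113.]
handle 0.68 [377. 121.  24.  38.] [460. 284. 103.]
isolator_box 0.87 [365. 121. 103.  81.] [509. 325.  54.]
hotplate 0.82 [232. 180. 131. 116.] [551. -21.  79.]
tray 0.86 [ 94. 279. 118. 101.] [ 521. -328.    2.]
bottle_a 0.93 [409. 258.  34.  48.] [775. 105.  83.]
bottle_a 0.9 [303. 321.  30.  55.] [ 770. -132.   82.]
bottle_a 0.2 [379. 123.  22.  39.] [464. 284. 100.]
beaker 0.71 [165. 358.  48.  63.] [ 668. -332.    6.]
beaker 0.65 [282. 201.  38.  38.] [540.  -5. 110.]
top {'fx': 544.4347940763702, 'fy': 544.4347940763702, 'cx': 314.6285735097804, 'cy': 236.8117908572683} [ 508.   -2. 1231.]
insert 0.87 [288. 123.  43.  54.] [760.   9.  60.]
insert 0.69 [302. 237.  24.  29.] [537.   3. 110.]
insert 0.59 [378. 216.  20.  21.] [ 590. -162.   27.]
handle 0.9 [164. 274.  24.  28.] [467. 291. 101.]
isolator_
[... 425 characters left out ...]
]
{'time_s': 0.8, 'q': array([ 1.16039819,  0.43449238,  0.02499483,  1.57318809, -0.01157131,
        1.13401036, -0.07511582]), 'dq': array([-0.00056413,  0.00196827, -0.00019901,  0.00042702,  0.00029643,
       -0.00032684,  0.00063404]), 'joint_efforts': array([ 3.45457029e-04, -6.70227170e+01,  1.02460820e+00, -3.16551983e+01,
        1.58235017e-02,  2.21773109e-03,  3.20390507e-05]), 'position': array([ 189.32430537, -595.65262803,  231.33213833]), 'orientation': array([3.14154319e+00, 3.19143679e-05, 3.07714378e-01]), 'force': array([ 0.30641399, -0.04878178,  0.03025666]), 'torque': array([ 0.01779283, -0.04551073,  0.01806601]), 'grasp_force': 0.0, 'grip_width': 85.10375137499759}
```

View pics/scene0.png

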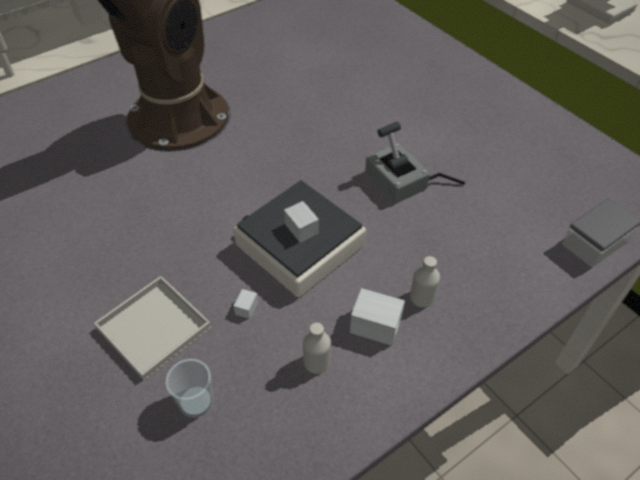

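View pics/top0.png

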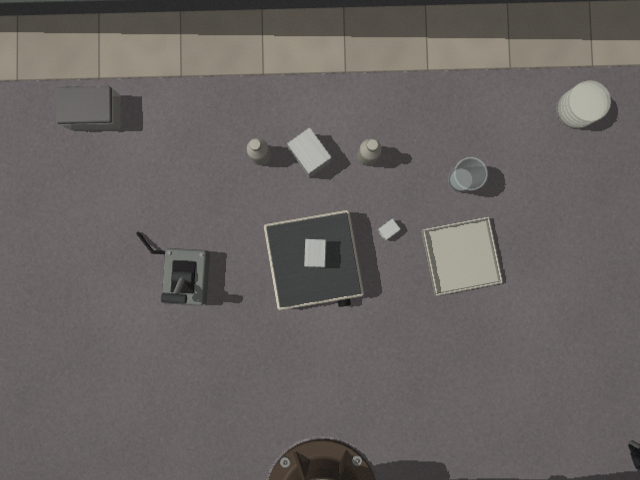

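```bash
python3 - <<'E'
import cv2,numpy as np
s=cv2.imread('pics/scene0.png')[190:270,250:350]; t=cv2.imread('pics/top0.png')[205:285,265:365]
cv2.imwrite('pics/crop0.png',np.hstack([cv2.resize(i,(400,320),interpolation=cv2.INTER_CUBIC) for i in (s,t)]))
E
```

```text
(no output)
```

View pics/crop0.png

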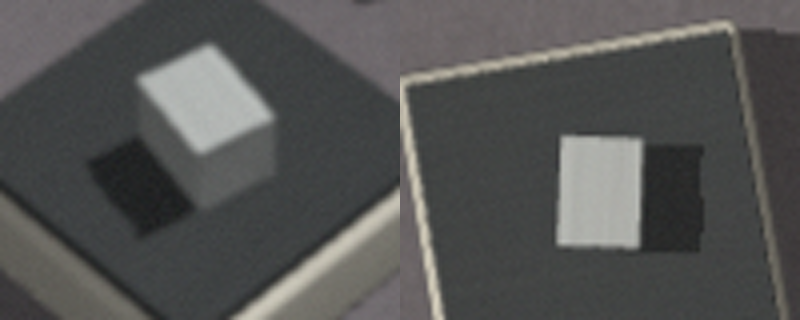

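Scene: the 42 mm insert lies at (302,222), and top view (315,253), on the hotplate. The look-alikes are the small block at scene (245,304) / top (390,230) and the big block at scene (377,316) / top (310,152). I choose the one on the hotplate: the crop shows its top face at about 42x56 mm. The end facing the camera (far, +x) is plain, so the bore points back towards the robot. Handle grip at top (175,298), leaning towards the robot (on).

```bash
python3 - <<'E'
from h import *
print([a for a in dir(bot) if a[0]!='_'])
for n in ['top','scene']:
    z=np.load(f'pics/{n}0.npz'); W=cloud(n,z['d']); P=W.reshape(-1,3)
    def rect(name,lo,hi):
        m=np.all((P>lo)&(P<hi),1); q=P[m]
        if len(q)<10: print(n,name,len(q)); return
        (c,s,a)=cv2.minAreaRect(q[:,:2].astype(np.float32)); print(n,name,len(q),np.round(c,1),np.round(s,1),round(a,1),'med',np.median(q,0).round(1))
    rect('insert',[470,-80,104],[620,80,125])
    rect('hotplate',[380,-150,60],[660,150,80])
    rect('box',[400,200,45],[620,400,60])
    rect('grip',[400,200,98],[620,400,140])
    rect('tray',[400,-450,8],[640,-220,40])
    rect('big',[680,-80,40],[850,80,75])
E
```

```text
['IKError', 'hold_point_z', 'job_done']
top insert 553 [534.3   2.4] [41.8 55.9] 86.3 med [534.5   2.6 111.7]
top hotplate 6284 [521.8   6.3] [186.4 184.9] 8.7 med [515.8   7.1  69.7]
top box 1702 [490.8 287.3] [ 91.2 119.5] 85.5 med [503.2 278.3  50.4]
top grip 275 [455.1 290.6] [49.7 32.8] 85.0 med [450.1 290.  123.7]
top tray 875 [ 506.  -327.3] [231.3 152.4] 9.5 med [ 520.8 -331.    19.1]
top big 1087 [758.1   9.9] [81.9 61.2] 34.3 med [756.7   9.9  60. ]
scene insert 587 [533.4   1.3] [44.  58.9] 86.9 med [ 5.363e+02 -3.000e-01  1.124e+02]
scene hotplate 5583 [522.6   3.5] [186.1 185.1] 8.8 med [535.3 -11.9  70.5]
scene box 1365 [489.8 286.8] [ 93.  123.3] 86.0 med [504.1 276.2  51.3]
scene grip 259 [454.7 288.5] [53.  31.7] 77.8 med [453.  286.9 122.1]
scene tray 1642 [ 520.8 -325.2] [154.5 151.2] 9.4 med [ 522.2 -326.9   17.9]
scene big 1612 [756.8   9.2] [81.3 66.4] 34.5 med [760.5   5.   60.9]
```

drive_tool --increments '[[[0,44,-18,0,0,0,4],[0,88,-36,0,0,0,8],[0,132,-55,0,0,0,12],[0,176,-73,0,0,0,16],[0,220,-91,0,0,0,20],[0,264,-110,0,0,0,22],[0,308,-128,0,0,0,22],[0,352,-146,0,0,0,22]]]'

```text
time_s: 1.6
position: [481.9, -348.5, 231.6]
orientation: [3.141, -0.0, -0.076]
force: [1.2, -0.3, 0.5]
grip_width: -0.2
grasp_force: 0.0
```

drive_tool --increments '[[[0,-1,-43,0,0,0,0],[0,-2,-87,0,0,0,0],[0,-3,-130,0,0,0,0],[0,-4,-174,0,0,0,0],[0,-5,-217,0,0,0,0],[0,-6,-261,0,0,0,0],[0,-8,-304,0,0,0,0],[0,-9,-348,0,0,0,0]]]'

```text
time_s: 2.4
position: [498.0, -0.6, 231.6]
orientation: [3.141, -0.001, -0.076]
force: [0.7, 0.2, 0.5]
grip_width: -0.1
grasp_force: 0.0
```

```bash
python3 -c "
from h import *
s=get_state();print(s['q'].round(4),s['position'].round(1),s['orientation'].round(4),s['time_s'])"
```

```text
[ 0.0441  0.2399 -0.1829  1.8637  0.0504  1.0418 -1.8063] [498.   -0.6 231.6] [ 3.1415e+00 -7.0000e-04 -7.6500e-02] 2.4
```

drive_tool --increments '[[[0,-16,-36,0,0,0,-2],[0,-32,-72,0,0,0,-4],[0,-48,-107,0,0,0,-6],[0,-64,-143,0,0,0,-8],[0,-80,-179,0,0,0,-10],[0,-96,-215,0,0,0,-12],[0,-112,-251,0,0,0,-14],[0,-129,-287,0,0,0,-15]]]'

```text
time_s: 3.2
position: [390.8, 295.1, 231.6]
orientation: [-3.141, -0.001, 0.186]
force: [0.8, 0.5, 0.2]
grip_width: 0.2
grasp_force: 0.0
```

```bash
python3 -c "
from h import *
s=get_state();print(s['q'].round(4),s['position'].round(1),s['orientation'].round(4),s['time_s'])"
```

```text
[-0.412   0.2498 -0.4174  1.8668  0.1163  1.048  -2.2604] [390.8 295.1 231.6] [-3.1415e+00 -7.0000e-04  1.8650e-01] 3.2
```

drive_tool --increments '[[[0,0,0,40,0,0,0],[0,0,0,80,0,0,0],[0,0,0,115,0,0,0],[0,0,0,124,0,0,0],[0,14,4,124,0,0,0],[0,29,8,124,0,0,0],[0,43,12,124,0,0,0],[0,58,16,124,0,0,0]]]'

```text
time_s: 4.0
position: [453.5, 288.9, 108.7]
orientation: [-3.141, -0.002, 0.185]
force: [-1.7, 0.6, 1.2]
grip_width: -0.1
grasp_force: 0.8
```

drive_tool --increments '[[[0,12,3,0,0,0,0],[0,24,6,0,0,0,0],[0,36,10,0,0,0,0],[0,48,13,0,0,0,0],[0,55,15,0,0,0,0],[0,55,15,0,0,0,0]]]'

```text
time_s: 4.6
position: [508.9, 284.0, 107.1]
orientation: [-3.142, 0.0, 0.185]
force: [-0.6, -0.0, -0.0]
grip_width: 0.2
grasp_force: 0.0
```

```bash
python3 - <<'E'
from h import *
p,d=shot('top'); cv2.imwrite('pics/push.png',cv2.resize(p[200:340,110:370,::-1],(780,420)))
W=cloud('top',d).reshape(-1,3); 
E
```

```text
(no output)
```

View pics/push.png

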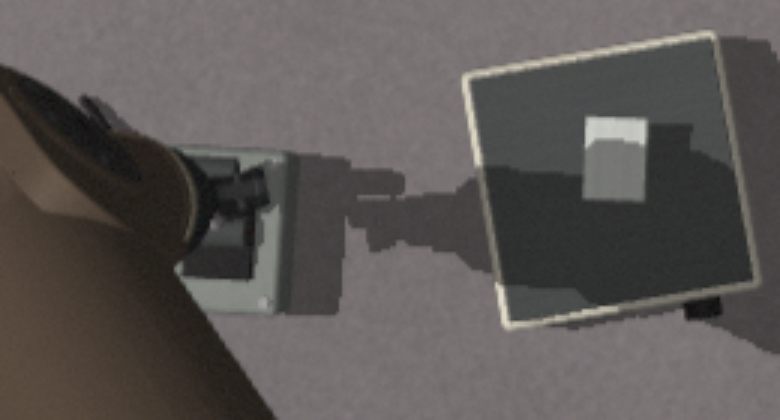

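drive_tool --increments '[[[0,-20,-5,0,0,0,0],[0,-20,-5,-48,0,0,0],[0,-20,-5,-96,0,0,0],[0,-25,0,-140,0,0,4],[20,-50,42,-155,0,0,8],[50,-67,84,-155,0,0,12],[100,-78,126,-155,0,0,14],[100,-90,168,-155,0,0,14]]]'

```text
time_s: 5.45
position: [449.6, 101.1, 262.6]
orientation: [3.141, -0.001, -0.059]
force: [1.3, 0.3, 0.6]
grip_width: 58.2
grasp_force: 0.0
```

```bash
python3 - <<'E'
from h import *
p,d=shot('top'); cv2.imwrite('pics/push2.png',cv2.resize(p[200:340,110:370,::-1],(780,420)))
P=cloud('top',d).reshape(-1,3); m=np.all((P>[400,220,98])&(P<[620,350,140]),1); print(m.sum(),np.median(P[m],0))
P=cloud('scene',shot('scene')[1]).reshape(-1,3); m=np.all((P>[400,220,98])&(P<[620,350,140]),1); print(m.sum(),np.median(P[m],0))
m=np.all((P>[470,-80,104])&(P<[620,80,120]),1); print(m.sum(),np.median(P[m],0))
s=get_state();print(s['q'].round(4),s['position'].round(1),s['orientation'].round(4),s['time_s'])
E
```

```text
275 [531.43889782 283.53629467 123.99829542]
234 [535.90809359 279.43309409 123.80172444]
586 [535.6296627   -0.72036066 112.26341747]
[-0.0848  0.1575 -0.279   1.8904  0.0517  1.1015 -2.0208] [449.8  96.4 262.3] [ 3.1385e+00 -1.0000e-04 -6.6000e-02] 5.55
```

drive_tool --increments '[[[100,5,22,0,0,6,0],[100,10,44,0,0,12,0],[100,14,66,0,0,18,0],[100,18,88,10,0,24,0],[100,22,88,35,0,30,0],[100,25,88,60,0,36,0],[100,27,88,85,0,42,0],[100,27,88,108,0,45,0]]]'

```text
time_s: 6.35
position: [470.5, -1.5, 227.6]
orientation: [3.115, -0.616, -0.06]
force: [1.3, 0.7, -0.2]
grip_width: 85.6
grasp_force: 0.0
```

```bash
cat > st.py <<'E'
from h import *
from scipy.spatial.transform import Rotation as Ro
s=get_state();R=Ro.from_euler('xyz',s['orientation']).as_matrix()
print(s['time_s'],'q',s['q'].round(3),s['position'].round(1));print(R.round(3))
def to(p): print('to',p,'tool delta',(R.T@(np.array(p)-s['position'])).round(1))
E
python3 -c "
from st import *
to((541.8,1.5,83))"
```

```text
6.35 q [ 0.499 -0.045 -0.721  2.395  0.71   0.251 -2.514] [470.5  -1.5 227.6]
[[ 0.815 -0.075  0.575]
 [-0.049 -0.997 -0.061]
 [ 0.578  0.022 -0.816]]
to (541.8, 1.5, 83) tool delta [-25.6 -11.6 158.8]
```

```bash
cat >> st.py <<'E'
def turn(rpy_deg):
    print('rotvec', (Ro.from_matrix(R).inv()*Ro.from_euler('xyz',rpy_deg,degrees=True)).as_rotvec(degrees=True).round(2))
E
python3 -c "
from st import *
to((534,2,220)); turn([180,0,-3.7])"
```

```text
6.35 q [ 0.499 -0.045 -0.721  2.395  0.71   0.251 -2.514] [470.5  -1.5 227.6]
[[ 0.815 -0.075  0.575]
 [-0.049 -0.997 -0.061]
 [ 0.578  0.022 -0.816]]
to (534, 2, 220) tool delta [47.2 -8.5 42.6]
rotvec [  1.41 -35.31  -0.21]
```

drive_tool --increments '[[[100,9,-1,8,0,-7,0],[100,18,-3,17,0,-14,0],[100,28,-5,26,1,-21,0],[100,38,-7,34,1,-28,0],[100,47,-8,43,1.4,-35.3,-0.2],[100,47,-8,43,1.4,-35.3,-0.2],[100,47,-8,43,1.4,-35.3,-0.2]]]'

```text
time_s: 7.05
position: [535.2, 1.2, 219.0]
orientation: [-3.14, 0.001, -0.067]
force: [-0.8, -0.2, -0.2]
grip_width: 85.4
grasp_force: 0.0
```

```bash
python3 -c "
from st import *
to((534,2,82)); turn([180,0,-3.7])"
```

```text
7.05 q [ 0.354  0.369 -0.6    1.771  0.232  1.074 -1.963] [535.2   1.2 219. ]
[[ 0.998 -0.066 -0.001]
 [-0.066 -0.998  0.001]
 [-0.001 -0.001 -1.   ]]
to (534, 2, 82) tool delta [ -1.1  -0.6 137. ]
rotvec [-0.08  0.04 -0.11]
```

drive_tool --increments '[[[100,-1,-1,40,0,0,0],[100,-1,-1,80,0,0,0],[100,-1,-1,115,0,0,0],[100,-1,-1,135,0,0,0],[100,-1,-1,143,0,0,0],[100,-1,-1,143,0,0,0],[0,-1,-1,143,0,0,0],[0,-1,-1,143,0,0,0]]]'

```text
time_s: 7.85
position: [535.0, 1.4, 78.8]
orientation: [-3.141, -0.003, -0.067]
force: [0.4, -0.6, 0.5]
grip_width: 59.1
grasp_force: 0.0
```

drive_tool --increments '[[[0,0,0,0,0,0,0],[0,0,0,0,0,0,0],[0,0,0,0,0,0,0],[0,0,0,0,0,0,0],[0,0,0,0,0,0,0],[0,0,0,0,0,0,0]]]'

```text
time_s: 8.45
position: [535.0, 1.4, 78.5]
orientation: [-3.141, -0.003, -0.068]
force: [-1.3, -0.6, 8.5]
grip_width: 41.7
grasp_force: 62.1
```

drive_tool --increments '[[[0,0,0,-15,0,0,0],[0,0,0,-40,0,0,0],[0,0,0,-75,0,0,0],[0,0,0,-110,0,0,0],[0,0,0,-145,0,0,0],[0,0,0,-175,0,0,0],[0,0,0,-195,0,0,0],[0,0,0,-200,0,0,0]]]'

```text
time_s: 9.25
position: [535.0, 1.5, 279.8]
orientation: [-3.141, -0.005, -0.067]
force: [0.8, 0.5, -2.0]
grip_width: 41.1
grasp_force: 61.4
```

```bash
python3 -c "
from st import *
print(s['grip_width'],s['grasp_force'],s['force']); to((535,-150,280)); turn([180,0,-3.7])"
```

```text
9.25 q [ 0.373  0.314 -0.617  1.686  0.194  1.199 -1.93 ] [535.    1.5 279.8]
[[ 0.998 -0.067  0.005]
 [-0.067 -0.998  0.   ]
 [ 0.005 -0.    -1.   ]]
41.1416384028095 61.432970278401626 [ 0.8148196   0.53556266 -2.04884533]
to (535, -150, 280) tool delta [ 10.2 151.2  -0.2]
rotvec [-0.02 -0.27 -0.17]
```

drive_tool --increments '[[[0,0,20,0,0,0,-8],[0,0,40,0,0,0,-16],[0,0,60,0,0,0,-24],[0,0,80,0,0,0,-32],[0,0,100,0,0,0,-40],[0,0,120,0,0,0,-48],[0,0,140,0,0,0,-56],[0,0,160,0,0,0,-64]]]'

```text
time_s: 10.05
position: [522.6, -159.2, 276.0]
orientation: [-3.141, 0.0, 1.055]
force: [0.3, -0.1, -2.1]
grip_width: 41.5
grasp_force: 61.5
```

```bash
python3 -c "
from st import *
to((521,-260,290)); turn([180,0,90])"
```

```text
10.05 q [ 0.78   0.38  -0.789  1.652  0.283  1.229 -0.585] [ 522.6 -159.2  276. ]
[[ 0.493  0.87  -0.001]
 [ 0.87  -0.493  0.001]
 [-0.    -0.001 -1.   ]]
to (521, -260, 290) tool delta [-88.4  48.3 -14. ]
rotvec [-6.000e-02 -1.000e-02 -2.953e+01]
```

drive_tool --increments '[[[0,-18,10,-3,0,0,-7.4],[0,-36,20,-6,0,0,-14.8],[0,-54,30,-9,0,0,-22.2],[0,-72,40,-12,0,0,-29.5],[0,-88,48,-14,0,0,-29.5],[0,-88,48,-14,0,0,-29.5]]]'

```text
time_s: 10.65
position: [520.2, -262.0, 290.0]
orientation: [-3.141, 0.0, 1.556]
force: [0.0, -0.7, -2.5]
grip_width: 41.2
grasp_force: 61.5
```

drive_tool --increments '[[[0,0,0,0,0,-7.5,0],[0,0,0,0,0,-15,0],[0,0,0,0,0,-22.5,0],[0,0,0,0,0,-30,0],[0,0,0,0,0,-37.5,0],[0,0,0,0,0,-45,0],[0,0,0,0,0,-45,0]]]'

```text
time_s: 11.35
position: [521.5, -253.8, 288.7]
orientation: [-3.14, 0.786, 1.573]
force: [0.4, 0.6, -2.6]
grip_width: 41.2
grasp_force: 61.5
```

```bash
python3 -c "
from st import *
to((521,-280,270)); turn([90,0,0]); turn([90,90,90]);print((Ro.from_matrix(R).inv()*Ro.from_matrix([[0,1,0],[0,0,-1],[-1,0,0]])).as_rotvec(degrees=True))"
```

```text
11.35 q [ 0.414  0.409 -0.695  1.846  1.023  1.424 -0.677] [ 521.5 -253.8  288.7]
[[-0.002  1.    -0.   ]
 [ 0.707  0.001 -0.707]
 [-0.707 -0.001 -0.707]]
to (521, -280, 270) tool delta [-5.3 -0.5 31.8]
rotvec [-35.16 -35.19  85.02]
rotvec [-84.91 -35.24 -35.09]
[ 1.95010133e-02 -4.49856795e+01  9.95261714e-02]
```

drive_tool --increments '[[[0,-4,0,11,0,-6,0],[0,-8,0,22,0,-12,0],[0,-12,0,33,0,-18,0],[0,-16,0,44,0,-24,0],[0,-20,0,55,0,-30,0],[0,-24,0,66,0,-36,0],[0,-28,0,77,0,-42,0],[0,-32,0,88,0,-45,0]]]'

```text
time_s: 12.15
position: [519.8, -344.4, 249.6]
orientation: [-1.506, 1.57, -3.086]
force: [-0.8, -0.4, -1.9]
grip_width: 41.1
grasp_force: 61.7
```

drive_tool --increments '[[[0,0,0,0,0,0,0],[0,0,0,0,0,0,0],[0,0,0,0,0,0,0]]]'

```text
time_s: 12.45
position: [520.5, -343.5, 252.3]
orientation: [2.347, 1.567, 0.769]
force: [0.4, -0.3, -1.2]
grip_width: 41.1
grasp_force: 61.7
```

```bash
python3 - <<'E'
from st import *
to((521,-339,250)); print(s['grip_width'],s['grasp_force'])
ims=[]
for n,(r,c) in {'top':((160,340),(360,600)),'scene':((180,420),(60,380))}.items():
    p,d=shot(n); ims.append(cv2.resize(p[r[0]:r[1],c[0]:c[1],::-1],(400,300)))
    P=cloud(n,d).reshape(-1,3); m=np.all((P>[480,-380,230])&(P<[570,-290,320]),1); q=P[m]; m2=q[:,2]>265; print(n,m.sum(),np.median(q[m2],0).round(1),cv2.minAreaRect(q[m2][:,:2].astype(np.float32)))
cv2.imwrite('pics/end.png',np.hstack(ims))
E
```

```text
12.45 q [ 0.126  0.828 -0.373  2.031  1.518  1.869 -1.284] [ 520.5 -343.5  252.3]
[[ 0.003  1.    -0.008]
 [ 0.003 -0.008 -1.   ]
 [-1.     0.003 -0.003]]
to (521, -339, 250) tool delta [ 2.3  0.4 -4.5]
41.134758666775504 61.65380445723713
top 1229 [ 520.7 -324.1  280.3] ((524.048095703125, -321.5012512207031), (62.448272705078125, 88.47430419921875), 89.61720275878906)
scene 1768 [ 530.9 -328.7  279.6] ((525.5631103515625, -321.5228271484375), (88.87200164794922, 62.39493179321289), 0.5001954436302185)
```

View pics/end.png

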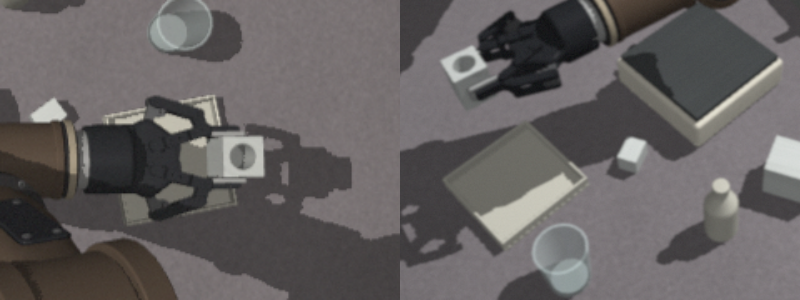

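The picture shows the bore open upward, at crop (243,156) in the top view. The insert is gripped about 10 mm from the tray's centre at z ≈ 250, the arm is at rest, and the beaker and the one bottle in view are still standing.

```bash
python3 -c "
from h import *
print(bot.job_done())"
```

```text
the job is handed in; nothing more can be done
None
```

I flipped the isolator to off, then picked up the insert; it is held bore-up about 25 cm above the bench, about 10 mm from the tray's centre, and the job is handed in (result not reported back).

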